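# Weigh a bottle on the spring balance

## Robot

A 7-joint arm with a two-finger parallel gripper is mounted at the origin on a cart in front of the work surface, level with it; the furniture and walls round the work are solid. World frame = base frame: x ahead of the robot, y to its left, z up, the work surface at z = 0. Lengths are in m, angles in rad, forces in N, time in s.
With the tool pointing down it reaches from about 0.4 to 0.875 m from the base axis. Payload 19.3 kg.
Tool frame: the origin (TCP) lies at the very end of the fingers, on their centre line; the grasp point (between the pads) lies 19 mm behind it (arm.pinch_z is the distance from the TCP to the grasp point, in m); z points along the fingers, y is the line along which they close (so a half turn about z gives the same grasp; the last joint's range is limited). The gripper opens to 85 mm and grips with 20 to 120 N. Pads are 22 mm wide; open, the fingers measure 114 mm over their backs; the gripper's body (76 mm by 85 mm) begins 54 mm behind the grasp point. The pads swing forward as they close: fully open they stand 13 mm farther back than shut.
Start: joints at [-1.418, 0.521, -0.036, 1.599, 0.021, 1.021, -0.113], TCP at [0.138, 0.61, 0.231] pointing down, gripper open.
Joint ranges: [-2.91, 2.91], [-0.3, 2.13], [-1.5, 1.42], [0.17, 2.43], [-1.26, 4.41], [0.16, 1.93], [-2.52, 2.52]. Speed limits (rad/s): [1.89, 1.89, 2.39, 2.39, 3.01, 3.01, 3.01].

## Interface

Orientations are given as a rotation vector (axis times angle).
In Python, from cell import arm, solve_ik, optics, workorder gives the robot as it stands. Calls block until the motion is done:
- arm.move_pose(position, orientation): joint-space move of the TCP to a pose.
- arm.movel(position, rot=None, velocity=0.15, threshold=None): straight line of the TCP; rot=None keeps the orientation; velocity is the mean speed in m/s. With threshold (N) it stops when the force on the tool has changed by that much, and returns True; else False.
- arm.move_joints(angles): joint-space move.
- arm.command_gripper(opening): finger opening in m; the grip force is fixed at half the most; returns when the fingers have stopped.
- arm.pause(seconds).
- solve_ik(position, orientation): joint angles nearest the present ones, or None.
- optics.grab_frame(name): name is "scene" or "top" or "wrist"; returns a dict with "image" (384x512x3 uint8, red, green, blue), "camera_matrix" (3x3 intrinsics, pixels), "k1" (the pictures are not rectified: a ray, as slopes to the right and down, at radius r is drawn at 1 + k1 r^2 times it, then the intrinsics apply), "R" (3x3) and "t" (3): a world point X has camera coordinates R X + t. Camera axes: x right, y down, z forward; pixel columns grow to the right and rows downward; lengths in m; the calibration is good to about 2 mm. A picture is of the moment at which its call begins. There is no depth.
A pose or a line that the arm cannot do raises arm.PlanningError and nothing moves.
- workorder.close_job(): hands the job in; it is judged then, once.
Readings, each from a call of its own:
- arm.get_time_s(): time.
- arm.get_qpos(): joint angles.
- arm.get_joint_velocities(): joint speeds.
- arm.get_effort(): joint torques, N m.
- arm.get_tool_pos(): TCP position.
- arm.get_ee_rot(): TCP orientation.
- arm.get_force(): force on the tool from outside, world axes, zero at the start.
- arm.get_moment(): the same for the moment, N m.
- arm.get_finger_gap(): finger opening in m.
- arm.get_grasp_force(): force on a finger pad.
Only numpy, scipy, OpenCV 4.12 (cv2) and the standard library are available. Lean on these libraries where they do the work, as an engineer would, in place of code of your own. Each camera call takes 0.05 s, during which the arm holds its last target. There are 200 camera calls.

## Task

Weigh the brown bottle: pick up its carrier by the blue grip, hang its crossbar in both hooks of the spring balance, then keep hold and let it down slowly until the balance bears the whole weight, and only then let go. The pointer must creep down and stay where it settles, with no jump or bounce when you let go, and do not press the hooks down hard; keep the carrier upright and leave the other things on the bench alone.

Things in the scene. Friction and masses are not known exactly. Their poses are not given: they have to be found in the camera images.
- carrier: Loose weighing carrier: aluminium tray (68 mm across) with a brown bottle (42 mm across, 90 high, black cap) fixed in it, two thin uprights, a steel crossbar along its y axis, a blue grip on top. Origin: centre of the tray's underside; z up. It may hang either way round. Weight with bottle 0.22 to 0.68 kg, different each time: it must be felt.
- crossbar_mid (a point): Middle of the crossbar, on its axis, 115 mm above the tray's underside. The bar is 8 mm thick and 124 mm long with a black collar (16 mm across) at each end. The uprights meet it 29 mm either side of the middle and the collars begin at 56 mm: each hook goes between upright and collar. Come from the hooks' open (-x) side with the bar above the tips, the uprights passing between the hooks.
- grip (a point): Where to grasp the carrier: on the blue grip, 28 mm above the crossbar's axis (143 mm above the tray's underside). The grip is a square post 22x22 mm, sides along the carrier's x and y, reaching from the crossbar to 16 mm above this point; its axes are the carrier's.
- balance: Spring balance, fixed: grey foot (70x130 mm), aluminium column (top 225 mm above the bench, its middle 135 mm behind the hooks, +x) with a white ruled plate. Origin: on the bench straight below the middle between the hooks; x points from the hooks to the column, z up.
- hook_mid (a point): Middle between the two steel hooks, on the centre line of their floor, 185 mm up when unloaded; axes as the balance. Hooks at y +-45 mm, wire 8 mm thick: a seated crossbar's axis is 8 mm above this point, parallel to y. Hook floor 18 mm long in x; upturned tip at x -22 (20 mm high), stop at x +20 (17 mm high): lower the bar in from above.
- hooks (a joint): How far hooks and red pointer have sunk: 0 at the top (unloaded), in m, to 0.08 at the stop. They sink straight down on a spring, 9.1 mm per newton (110 N/m, after the first 0.2 N), lightly damped: the carrier settles 18 to 59 mm down by its weight. Released too early it drops; pushed lower, it springs up.
- battery_aa_1: green AA battery, 14x50 mm, lying; bystander, leave alone
- battery_aa_2: black AA battery, 14x50 mm, lying; bystander, leave alone
- spare_ear_bar_1: silver ear bar, 8x69 mm, lying; bystander, leave alone
- spare_ear_bar_2: black ear bar, 8x69 mm, lying; bystander, leave alone
- marker_pen: white marker pen with black cap, 12x139 mm, lying; bystander, leave alone
- tape_roll: roll of white tape, 54 mm across, 12 mm high; bystander, leave alone
- petri_dish: clear petri dish, 62 mm across, 14 mm high; bystander, leave alone

How it is judged:
On the way, in this order (a step that is already met when the one before it is completed fails the run):
1. the crossbar rests in both hooks with the carrier still held (x of crossbar_mid in the frame of hook_mid between -0.014 and 0.014 m and y of crossbar_mid in the frame of hook_mid between -0.015 and 0.015 m and z of crossbar_mid in the frame of hook_mid between 0.003 and 0.014 m and angle between the y axis of carrier and the y axis of hook_mid, either way round below 0.2 rad and angle between carrier's own z axis and vertical below 0.2 rad and contact force between carrier and balance above 0.3 N and contact force between the fingers and carrier above 0.5 N), for 0.1 s.
2. still held, the carrier has been let down until the pointer is at least 12 mm below its start (all of step 1 and value of joint hooks above 0.012 m), for 0.1 s.
At the end, for the whole second after the job is handed in: The released carrier hangs by its crossbar in both hooks (bar within 14 mm of the floor middle, 15 mm of centred sideways, 3 to 14 mm above hook centre line, within 0.2 rad of parallel and upright), pointer 12 to 75 mm down and at rest (under 10 mm/s; carrier under 30 mm/s) (x of crossbar_mid in the frame of hook_mid between -0.014 and 0.014 m and y of crossbar_mid in the frame of hook_mid between -0.015 and 0.015 m and z of crossbar_mid in the frame of hook_mid between 0.003 and 0.014 m and angle between the y axis of carrier and the y axis of hook_mid, either way round below 0.2 rad and angle between carrier's own z axis and vertical below 0.2 rad and contact force between carrier and balance above 0.3 N and value of joint hooks between 0.012 and 0.075 m and velocity of joint hooks between -0.01 and 0.01 m/s and linear speed of carrier below 0.03 m/s and contact force between the fingers and carrier below 0.05 N); the robot touches nothing.
It fails at once if the pointer jumps: the hooks move faster than 70 mm/s, up or down (velocity of joint hooks above 0.07 m/s or velocity of joint hooks below -0.07 m/s).
It fails at once if the carrier is pressed on the hooks with more than 9 N (contact force between carrier and balance above 9 N).
It fails at once if the robot pushes on the hooks or the balance with more than 4 N (contact force between any of the arm, the fingers and balance above 4 N).
It fails at once if the carrier is tipped by more than 0.5 rad (angle between carrier's own z axis and vertical above 0.5 rad).
It fails at once if a bystander is moved by more than 15 mm (distance of any of battery_aa_1, battery_aa_2, spare_ear_bar_1, spare_ear_bar_2, marker_pen, tape_roll, petri_dish from where it was at the start of the episode above 0.015 m).
It also fails if it takes over 72 s, if anything falls off the work surface, if the arm or the gripper's body presses on something with over 40 N, if the wrist force passes 120 N, or if a joint passes its speed limit or range.

## Working session

There is one attempt and no reset: what is moved stays moved. The work goes in short steps, each a Python script; the robot and the scene stay as the last script left them, time stands still between calls to the robot, and variables do not carry over. Pictures are saved under pics/ and viewed, at most 10 in all, crops included, and the job is handed in when it is done.

```bash
mkdir -p pics; python3 - <<'E'
from cell import arm, optics
import cv2,numpy as np,pickle
d={n:optics.grab_frame(n) for n in("scene","top","wrist")}
pickle.dump(d,open('f0.pkl','wb'))
for n in d:
    f=d[n];print(n,f["camera_matrix"].tolist(),f["k1"],(-f["R"].T@f["t"]).round(3),f["R"].round(3).tolist())
cv2.imwrite('pics/a.png',np.vstack([d["scene"]["image"]])[:,:,::-1].repeat(1,0))
cv2.imwrite('pics/b.png',d["top"]["image"][:,:,::-1])
print(arm.get_tool_pos(),arm.get_ee_rot(),arm.get_time_s(),arm.get_force())
E
```

```text
scene [[402.8187030201701, 0.0, 253.92182259142666], [0.0, 402.8187030201701, 186.4852579906497], [0.0, 0.0, 1.0]] -0.09558634754944167 [ 0.25  -0.417  0.808] [[0.896, -0.445, 0.017], [-0.336, -0.701, -0.629], [0.291, 0.558, -0.777]]
top [[352.2126673116958, 0.0, 256.877197820463], [0.0, 352.2126673116958, 187.2383492524032], [0.0, 0.0, 1.0]] 0.026265276755372314 [0.384 0.046 0.979] [[-0.011, -1.0, -0.017], [-0.992, 0.013, -0.126], [0.126, 0.015, -0.992]]
wrist [[302.3833593369715, 0.0, 248.21903410005316], [0.0, 302.3833593369715, 193.50461822675743], [0.0, 0.0, 1.0]] -0.06382827798462958 [0.064 0.627 0.374] [[0.222, 0.975, -0.001], [0.929, -0.211, 0.303], [0.296, -0.068, -0.953]]
[0.1380832  0.6093269  0.23089553] [-3.49309142e-01 -3.12207349e+00  1.23791120e-03] 0.15 [0.022362   0.76332058 0.14313323]
```

View pics/a.png

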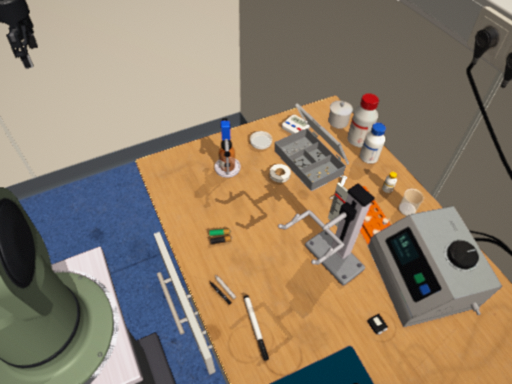

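View pics/b.png

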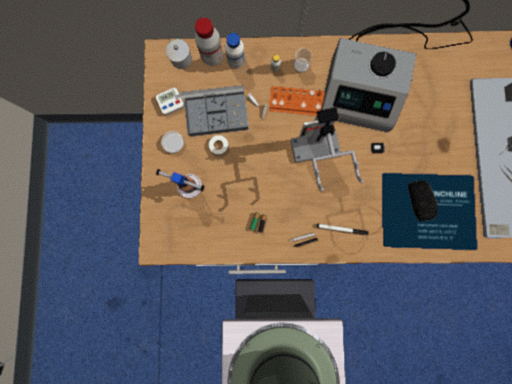

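The scene view shows the carrier at about (227,155) and the balance hooks at about (285,225) and (320,260). In the top view the blue grip is at (182,180), the collars at (160,172) and (203,187), and the hook tips near (320,188) and (360,180). I'll enlarge the details.

```bash
cat > h.py <<'E'
import numpy as np,cv2
def ray(f,u,v):
    K=f["camera_matrix"];d=np.array([(u-K[0,2])/K[0,0],(v-K[1,2])/K[1,1]]);s=d.copy()
    for _ in range(20): s=d/(1+f["k1"]*(s@s))
    return -f["R"].T@f["t"], f["R"].T@np.array([*s,1])
def onz(f,u,v,z):
    c,r=ray(f,u,v);return c+r*(z-c[2])/r[2]
def tri(fs,uvs):
    A=np.zeros((3,3));b=np.zeros(3);L=[]
    for f,p in zip(fs,uvs):
        c,r=ray(f,*p);r=r/np.linalg.norm(r);P=np.eye(3)-np.outer(r,r);A+=P;b+=P@c;L.append((c,P))
    X=np.linalg.solve(A,b);return X,[np.linalg.norm(P@(X-c)) for c,P in L]
def proj(f,X):
    x=f["R"]@X+f["t"];s=x[:2]/x[2];s=s*(1+f["k1"]*(s@s));K=f["camera_matrix"];return np.array([K[0,0]*s[0]+K[0,2],K[1,1]*s[1]+K[1,2]])
E
python3 - <<'E'
import pickle,cv2,numpy as np
from h import *
d=pickle.load(open('f0.pkl','rb'))
T=d["top"]["image"][:,:,::-1];S=d["scene"]["image"][:,:,::-1]
def c(I,x,y,w,h,W,H): return cv2.resize(I[y:y+h,x:x+w],(W,H),interpolation=cv2.INTER_CUBIC)
# each scaled 5x
o=np.vstack([np.hstack([c(S,200,110,60,60,300,300),c(S,275,175,100,60*1,500,300)]),
 np.hstack([c(T,150,150,60,60,300,300),c(T,280,135,100,60,500,300)])])
o[:300,300:]=cv2.resize(S[175:285,270:453-0][:110],(500,300)) # scale 2.73
cv2.imwrite('pics/c.png',o)
for n in("top","scene"):
    I=d[n]["image"].astype(int);m=((I[...,2]>110)&(I[...,0]<80)&(I[...,1]<110)).astype(np.uint8)
    k,l,s,ce=cv2.connectedComponentsWithStats(m)
    print(n,[(s[i].tolist(),ce[i].round(1).tolist()) for i in range(1,k) if s[i,4]>15])
E
```

```text
top [([227, 33, 13, 12, 127], [232.9, 38.5]), ([385, 104, 5, 5, 18], [386.9, 106.3]), ([36, 123, 122, 261, 16910], [95.6, 248.5]), ([171, 173, 13, 10, 88], [176.6, 177.7]), ([313, 263, 199, 121, 13035], [416.3, 313.3]), ([160, 265, 150, 119, 5062], [202.3, 316.5]), ([245, 266, 5, 4, 19], [247.1, 267.5]), ([251, 266, 18, 4, 39], [258.8, 267.3]), ([147, 279, 10, 7, 26], [152.5, 281.9]), ([39, 282, 6, 8, 27], [40.9, 285.2]), ([150, 286, 10, 26, 124], [154.8, 297.0]), ([162, 291, 6, 8, 30], [164.2, 294.6]), ([162, 301, 6, 7, 18], [164.4, 302.8]), ([153, 329, 6, 10, 32], [155.6, 333.8]), ([43, 330, 4, 6, 16], [44.8, 332.5]), ([459, 334, 6, 6, 19], [461.6, 337.1]), ([39, 341, 5, 7, 17], [40.8, 344.1]), ([470, 351, 9, 6, 20], [473.6, 354.4]), ([496, 352, 9, 9, 31], [500.4, 356.5]), ([489, 355, 11, 19, 55], [493.9, 365.4]), ([394, 356, 7, 7, 16], [397.6, 358.8]), ([477, 359, 5, 7, 16], [479.0, 362.3]), ([430, 363, 5, 6, 16], [432.0, 365.9]), ([470, 364, 14, 12, 60], [475.8, 369.5]), ([498, 369, 8, 9, 20], [502.0, 372.8]), ([60, 371, 16, 13, 105], [67.7, 377.3]), ([76, 373, 6, 11, 30], [78.1, 377.9]), ([472, 375, 9, 9, 30], [476.1, 379.1]), ([490, 375, 9, 9, 36], [492.9, 379.7]), ([372, 380, 8, 4, 23], [375.7, 381.7])]
scene [([220, 121, 11, 19, 158], [225.2, 129.5]), ([372, 123, 14, 12, 117], [379.1, 128.1]), ([20, 162, 206, 222, 15088], [120.8, 254.7]), ([167, 282, 18, 37, 198], [175.4, 300.9]), ([421, 285, 9, 9, 55], [424.7, 288.9])]
```

View pics/c.png

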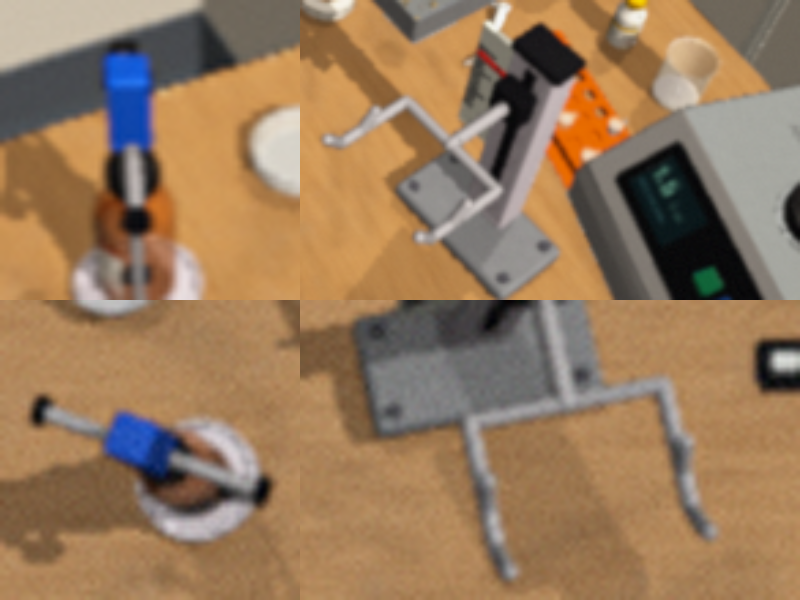

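The enlarged crops clearly show the collars, the grip and the hook tips and corners: tips at top (322,190) and (362,182), and scene (280,226) and (314,262). Next I triangulate them and check the results against the given sizes.

```bash
python3 - <<'E'
import pickle
from h import *
d=pickle.load(open('f0.pkl','rb'));t,s=d["top"],d["scene"]
P={}
for n,a,b in [("tip+",(321.6,189.6),(279.9,226)),("tip-",(361.8,181.6),(313.8,261.8)),
 ("cor+",(313.5,158.6),(309.2,211.5)),("cor-",(352.4,151.5),(342.3,243.6)),("colTail",(201.6,187.4),(226.9,153.8)),("colFar",(158,171.6),(224.3,118.5))]:
    P[n],e=tri([t,s],[a,b]);print(n,P[n].round(4),np.round(e,4))
    print('   top on z.205/.185/.115:',[onz(t,*a,z).round(4) for z in(.205,.185,.115)])
for n in("tip","cor","col"):pass
print(np.linalg.norm(P["tip+"]-P["tip-"]),np.linalg.norm(P["cor+"]-P["cor-"]),np.linalg.norm(P["colTail"]-P["colFar"]))
def yaw(v):return np.degrees(np.arctan2(v[1],v[0]))
print(yaw(P["tip+"]-P["tip-"])-90,yaw(P["cor+"]-P["cor-"])-90)
for a in("+","-"):print(yaw(P["cor"+a]-P["tip"+a]),np.linalg.norm(P["cor"+a]-P["tip"+a]))
# tray on z~0.004
print("tray",onz(t,189.2,185.6,.004),onz(s,(138+.5)/5-.5+200,.0+110+(270.5)/5,.004))
v=P["colTail"]-P["colFar"];print("bar yaw",yaw(v),(P["colTail"]+P["colFar"])/2)
E
```

```text
tip+ [ 0.4766 -0.0854  0.2037] [0.0008 0.0008]
   top on z.205/.185/.115: [array([ 0.4757, -0.0849,  0.205 ]), array([ 0.478 , -0.0883,  0.185 ]), array([ 0.4863, -0.1001,  0.115 ])]
tip- [ 0.4932 -0.1742  0.2044] [0.0009 0.0009]
   top on z.205/.185/.115: [array([ 0.4922, -0.1736,  0.205 ]), array([ 0.495 , -0.1793,  0.185 ]), array([ 0.5048, -0.1991,  0.115 ])]
cor+ [ 0.5494 -0.072   0.1871] [0.0001 0.0001]
   top on z.205/.185/.115: [array([ 0.5455, -0.0693,  0.205 ]), array([ 0.5497, -0.0723,  0.185 ]), array([ 0.5643, -0.0827,  0.115 ])]
cor- [ 0.5641 -0.1602  0.1906] [0.0006 0.0006]
   top on z.205/.185/.115: [array([ 0.5603, -0.1561,  0.205 ]), array([ 0.5648, -0.1613,  0.185 ]), array([ 0.5807, -0.1796,  0.115 ])]
colTail [0.4956 0.1961 0.1154] [0.0001 0.0001]
   top on z.205/.185/.115: [array([0.4842, 0.1805, 0.205 ]), array([0.4867, 0.184 , 0.185 ]), array([0.4958, 0.1962, 0.115 ])]
colFar [0.5353 0.3019 0.1263] [0.0003 0.0003]
   top on z.205/.185/.115: [array([0.5211, 0.2783, 0.205 ]), array([0.5246, 0.2843, 0.185 ]), array([0.537 , 0.3054, 0.115 ])]
0.09029621272270454 0.08945624447637815 0.11346880236497345
10.577133187087654 9.513650441026527
10.442755968551177 0.07584813234189824
11.167630025312384 0.07366824251342856
tray [0.51563358 0.25030211 0.004     ] [0.52040535 0.25967174 0.004     ]
bar yaw -110.56689432020723 [0.51548058 0.24899921 0.1208383 ]
```

The measurements fit. Hook tips are 90 mm apart at z≈0.204, giving hook_mid ≈ (0.507,-0.126) at yaw ≈ 10.4°. The carrier is at (0.516,0.2505), yaw ≈ -20.7°, which agrees with the tray. Now I grasp, closing along the carrier's x.

```bash
cat >> h.py <<'E'
from scipy.spatial.transform import Rotation as Ro
HM=np.array([.5066,-.1258,.185]);HY=np.radians(10.4);CX=np.array([.516,.2505]);CY=np.radians(-20.7)
def rot(yaw,flip):  # tool y along carrier x (yaw), z down
    y=np.array([np.cos(yaw),np.sin(yaw),0])*flip;z=np.array([0,0,-1.])
    return Ro.from_matrix(np.c_[np.cross(y,z),y,z]).as_rotvec()
def fav(arm,n=20):
    F=[]
    for _ in range(n): F.append(arm.get_force());arm.pause(.02)
    return np.mean(F,0),np.std(F,0)
E
python3 - <<'E'
from cell import arm,solve_ik
from h import *
q={}
for fl in(1,-1):
    a=solve_ik(np.array([*CX,.23]),rot(CY,fl));b=solve_ik(HM+[0,0,.017],rot(HY,fl));c=solve_ik(np.array([.408,-.144,.26]),rot(HY,fl))
    q[fl]=[a,b,c];print(fl,*[None if x is None else np.round(x,2) for x in(a,b,c)])
fl=min((f for f in q if all(x is not None for x in q[f])),key=lambda f:max(abs(x[6]) for x in q[f]))
open('flip','w').write(str(fl));print(fl)
arm.move_pose([*CX,.25],rot(CY,fl))
arm.movel([*CX,.175],velocity=.1)
print(arm.get_tool_pos(),fav(arm),arm.get_time_s())
from cell import optics
import pickle
f=optics.grab_frame("wrist");cv2.imwrite('pics/w.png',f["image"][:,:,::-1])
E
```

```text
1 [-0.92  0.49  0.52  1.76 -0.29  0.97 -0.65] [-0.48  0.54  0.86  1.93 -0.52  0.91  0.83] [-0.53  0.25  0.88  2.07 -0.24  0.93  0.67]
-1 [-0.4   0.45 -0.21  1.73  0.11  0.97  2.13] [-0.64  0.76  1.23  1.94 -0.83  1.08 -2.01] [-0.75  0.41  1.25  2.08 -0.47  0.99 -2.2 ]
1
[0.51630619 0.25060735 0.17549909] (array([-0.01828457,  0.01130445,  0.3043611 ]), array([0.4719301 , 0.53345022, 0.52306357])) 3.275
```

View pics/w.png

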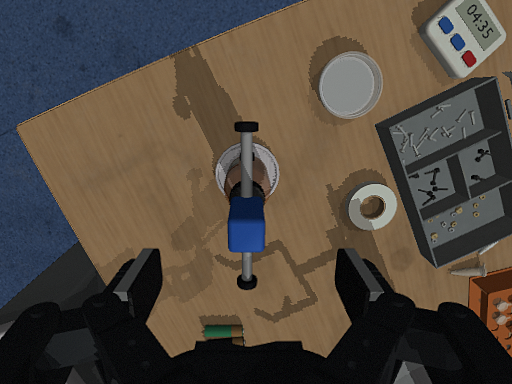

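The wrist view shows the grip at (247,225), centred between the fingers and square to them. I go down, grip and lift.

```bash
python3 - <<'E'
from cell import arm
from h import *
fl=int(open('flip').read())
arm.movel([*CX,.125],velocity=.08)
b=fav(arm,40)[0]
arm.command_gripper(.0)
print(arm.get_finger_gap(),arm.get_grasp_force(),arm.get_tool_pos(),fav(arm,10)[0])
arm.movel([*CX,.265],velocity=.1)
w=fav(arm,60)[0];print(b,w,"W=",b[2]-w[2],arm.get_finger_gap(),arm.get_time_s())
arm.movel([.42,.08,.265],rot(HY,fl),velocity=.15)
X=np.array([np.cos(HY),np.sin(HY),0])
p=HM-.1*X;p[2]=.265
arm.movel(p,velocity=.15)
w2=fav(arm,60)[0];print(w2,arm.get_tool_pos(),p,arm.get_time_s())
np.save('base.npy',[b,w,w2])
from cell import optics
import pickle
d={n:optics.grab_frame(n) for n in("top","scene")};pickle.dump(d,open('f1.pkl','wb'))
o=np.hstack([cv2.resize(d["top"]["image"][130:230,280:380],(400,400)),cv2.resize(d["scene"]["image"][160:290,230:360],(400,400))])
cv2.imwrite('pics/d.png',o[:,:,::-1])
E
```

```text
0.0211005517495996 59.014824628829956 [0.51573663 0.25065997 0.12504011] [-3.04165859  0.96489715  4.91171622]
[-0.15265347 -0.01338102  0.10855253] [-0.023729    0.05836603 -5.11152334] W= 5.220075865383525 0.021134016965586352 8.0833
[ 0.03207456  0.10805786 -5.02816626] [ 0.4082523  -0.14388483  0.26501378] [ 0.40824285 -0.14385191  0.265     ] 12.1833
```

View pics/d.png

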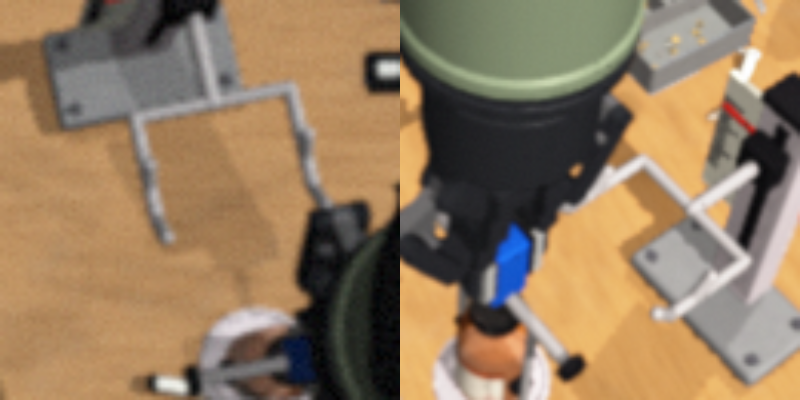

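The carrier hangs upright in front of the hooks, with collars visible at top ≈(326,225) and scene ≈(285,279.6). I check these against prediction before going in.

```bash
python3 - <<'E'
import pickle
from h import *
d=pickle.load(open('f1.pkl','rb'))
X=np.array([np.cos(HY),np.sin(HY),0]);Y=np.array([-X[1],X[0],0])
p=np.array([.40825,-.14388,.256])
print(proj(d["top"],p+.06*Y),proj(d["scene"],p-.06*Y))
print(onz(d["top"],326,225,.256)-p,onz(d["scene"],285.3,279.6,.256)-p, .06*Y)
E
```

```text
[327.08582462 224.82312065] [285.64975767 280.12073687]
[-0.01116498  0.06122314  0.        ] [ 0.0107748  -0.05803932  0.        ] [-0.01083115  0.05901429  0.        ]
```

The prediction matches within 1–2 mm. Now in over the tips and down slowly.

```bash
python3 - <<'E'
from cell import arm
from h import *
X=np.array([np.cos(HY),np.sin(HY),0])
p=HM-.1*X;p[2]=.244
arm.movel(p,velocity=.1)
q=HM.copy();q[2]=.244
arm.movel(q,velocity=.08)
print(arm.get_tool_pos())
q[2]=.209;arm.movel(q,velocity=.04)
print(fav(arm,30)[0])
for z in(.195,.185,.175,.168):
    q[2]=z;arm.movel(q,velocity=.012);F,_=fav(arm,20);print(z,arm.get_tool_pos().round(4),F.round(2),arm.get_moment().round(2),arm.get_time_s())
    if F[2]>-.5:break
from cell import optics
import pickle
d={n:optics.grab_frame(n) for n in("top","scene")};pickle.dump(d,open('f2.pkl','wb'))
o=np.hstack([cv2.resize(d["top"]["image"][130:230,280:380],(400,400)),cv2.resize(d["scene"]["image"][160:290,250:380],(400,400))])
cv2.imwrite('pics/e.png',o[:,:,::-1])
E
```

```text
[ 0.50625091 -0.12592741  0.24408197]
[-0.05909831 -0.08720711 -4.9895893 ]
0.195 [ 0.5066 -0.1258  0.195 ] [-0.01  0.19 -3.99] [-0.01  0.02 -0.01] 17.2167
0.185 [ 0.5066 -0.1258  0.185 ] [-0.08 -0.1  -2.92] [-0.05  0.01  0.03] 18.5333
0.175 [ 0.5066 -0.1258  0.175 ] [-0.01  0.06 -1.76] [ 0.03  0.01 -0.01] 19.85
0.168 [ 0.5066 -0.1258  0.168 ] [ 0.02  0.17 -1.14] [0.02 0.03 0.01] 20.9167
```

View pics/e.png

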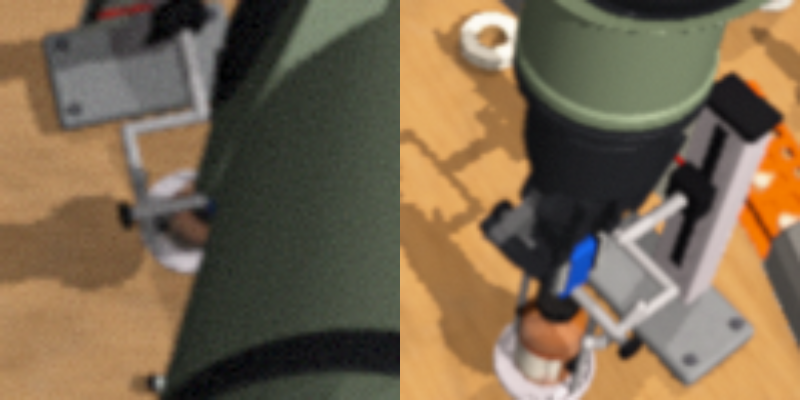

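The bar sits in both hooks between upright and collar (collar at about (125,213) in the top crop). The force rises at 0.11 N/mm as the spring should. I let down the remaining ~10 mm.

```bash
python3 - <<'E'
from cell import arm
from h import *
q=HM.copy();q[2]=.160;arm.movel(q,velocity=.01)
for _ in range(3):
    F,_s=fav(arm,100);dz=F[2]/.11/1000*1000/1000
    print(q[2],F.round(3),arm.get_time_s())
    if abs(F[2]-.05)<.08:break
    q[2]+=(F[2]-.05)/110;arm.movel(q,velocity=.005)
E
```

```text
0.16 [ 0.004  0.126 -0.05 ] 23.6333
0.15908797859688892 [0.083 0.132 0.112] 25.6333
```

```bash
python3 - <<'E'
from cell import arm,optics
from h import *
z0=arm.get_tool_pos()[2]
arm.command_gripper(.05);arm.pause(1)
print(arm.get_finger_gap(),arm.get_grasp_force(),fav(arm,30)[0].round(2))
q=HM.copy();q[2]=.30;arm.movel(q,velocity=.06)
X=np.array([np.cos(HY),np.sin(HY),0])
q=q+[0,.2,.05];arm.movel(q,velocity=.15);arm.pause(2)
print(arm.get_time_s())
import pickle
d=[{n:optics.grab_frame(n) for n in("top","scene")}];arm.pause(.3)
d.append({n:optics.grab_frame(n) for n in("top","scene")})
for n in("top","scene"):print(n,np.abs(d[0][n]["image"].astype(int)-d[1][n]["image"]).max())
o=np.hstack([cv2.resize(d[1]["top"]["image"][130:230,280:380],(400,400)),cv2.resize(d[1]["scene"]["image"][160:290,250:380],(400,400))])
cv2.imwrite('pics/g.png',o[:,:,::-1])
E
```

```text
0.050121758315150776 0.0 [0.06 0.03 0.03]
33.55
top 23
scene 9
```

View pics/g.png

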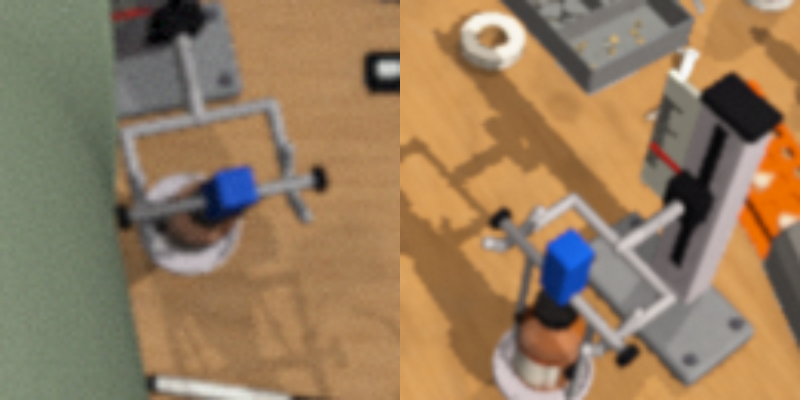

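The carrier hangs upright and still in both hooks, centred, with the pointer lowered and the robot clear. Handing in.

```bash
python3 -c "
from cell import workorder;print(workorder.close_job())"
```

```text
the job is handed in; nothing more can be done
None
```

The carrier (about 5.1 N, roughly 0.52 kg) hangs released and at rest in both hooks, with the balance bearing its whole weight; the job is handed in, but no verdict was shown.

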